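# Make up a strap kit and a pouch kit on a leatherworker's bench

## Robot

A 6-joint arm with a two-finger parallel gripper is mounted at the origin on the work surface. World frame = base frame: x ahead of the robot, y to its left, z up, the work surface at z = 0. Lengths are in m, angles in rad, forces in N, time in s.
With the tool pointing down it reaches from about 0.325 to 0.75 m from the base axis. Payload 7.6 kg.
Tool frame: the origin (TCP) lies at the very end of the fingers, on their centre line; the grasp point (between the pads) lies env.tcp_to_grasp behind it (env.tcp_to_grasp is the distance from the TCP to the grasp point, in m); y points along the fingers, z is the direction in which the jaws open and shut, and the axes are right-handed (so a half turn about y gives the same grasp; the last joint's range is limited). The gripper opens to 85 mm and grips with 20 to 120 N. Pads are 22 mm wide; open, the fingers measure 114 mm over their backs; the gripper's body (76 mm by 85 mm) begins 54 mm behind the grasp point. The pads swing forward as they close: fully open they stand 13 mm farther back than shut.
Start: joints at [-1.184, 0.052, 1.401, -0, 1.689, -0.07], TCP at [0.232, -0.471, 0.231] pointing down, gripper open.
Joint ranges: [-2.9, 2.9], [-0.91, 2.17], [0.12, 2.37], [-1.06, 4.2], [0.26, 2.73], [-2.93, 2.93]. Speed limits (rad/s): [2.57, 2.57, 3.01, 3.14, 3.14, 3.14].

## Interface

Orientations are given as a unit quaternion [x, y, z, w].
In Python, from rig import env, eoat, ik, observe, vision gives the robot as it stands. The module is installed in compiled form; this text tells all that it offers. Calls block until the motion is done:
- env.movep(position, orientation): joint-space move of the TCP to a pose.
- env.move_straight(position, rot=None, velocity=0.15, until_force=None): straight line of the TCP; rot=None keeps the orientation; velocity is the mean speed in m/s. With until_force (N) it stops when the force on the tool has changed by that much, and returns True; else False.
- env.goto_joints(angles): joint-space move.
- eoat.set_gripper(opening, squeeze=None): finger opening in m; squeeze is the grip in N (None keeps the last); returns when the fingers have stopped.
- env.hold(seconds).
- ik(position, orientation): joint angles nearest the present ones, or None.
- observe(): the state.
- vision.get_image(name): name is "scene" or "side" or "wrist"; returns the picture (420x560x3 uint8, red, green, blue); there is no depth.
- vision.camera_model(name): a dict with "intrinsics" (3x3 intrinsics, pixels), "D" ([k1, k2, p1, p2, k3] as OpenCV has them; the pictures are not rectified), "rvec" (rotation vector, rad) and "tvec" (3), from world to camera coordinates, as OpenCV has them. Camera axes: x right, y down, z forward; pixel columns grow to the right and rows downward; lengths in m; the calibration is good to about 2 mm. A picture is of the moment at which its call begins: read the wrist's pose just before it. camera_model takes no time and is no camera call; for the wrist camera it gives the pose at the moment of the call.
A pose or a line that the arm cannot do raises env.IKError and nothing moves.
- env.hand_in(): hands the job in, once; it reports no verdict.
The state is a dict: "time_s": time; "qpos": joint angles; "joint_vel": joint speeds; "effort": joint torques, N m; "eef_pos": TCP position; "orientation": TCP orientation; "force": force on the tool from outside, world axes, zero at the start; "wrist_torque": the same for the moment, N m; "finger_gap": finger opening in m.
Only numpy, scipy, OpenCV 4.12 (cv2) and the standard library are available. Lean on these libraries where they do the work, as an engineer would, in place of code of your own. Each camera call takes 0.05 s, during which the arm holds its last target.

## Task

Make up the two kits for today's class. Strap kit, in the long tray: the slicker flat in the oblong pocket and the tall spool upright in the square pocket; pouch kit, in the wide tray: the squat spool in the large pocket and the small anvil and the rivet jar in the two small pockets, one in each, either way round. Everything is to sit down flat on its pocket's floor, the right way up; leave the large anvil, the buckle and the glue pot where they are.

Things in the scene. Friction and masses are not known exactly. Their poses are not given: they have to be found in the camera images.
- long_tray: Long pale-wood kit tray, 230 x 80 mm and 12 mm high, fixed to the table; origin at the centre of its underside, x along its length, z up. Two pockets, each 6 mm deep and lined dark brown, with floors 6 mm above the table: an oblong one 125 (x) x 50 (y) mm centred at x = -45 mm, y = 0, and a square one 60 x 60 mm centred at x = +72 mm, y = 0.
- wide_tray: Wide pale-wood kit tray, 160 (x) x 190 (y) mm and 12 mm high, fixed to the table; origin at the centre of its underside, z up. Three square pockets, each 6 mm deep and lined dark brown, with floors 6 mm above the table: a large one 80 x 80 mm centred at x = 0, y = +45 mm, and two small ones 60 x 60 mm centred at x = -40 mm and x = +40 mm, both at y = -50 mm.
- tall_spool: Tall slim thread spool standing upright, 64 mm high: brown wooden flanges 38 mm across and 5 mm thick at both ends, linen-coloured thread 34 mm across between them. About 70 g. Origin at the centre of its underside, z up its axis.
- squat_spool: Low, broad thread spool standing on its flange, 28 mm high: brown wooden flanges 56 mm across and 4 mm thick, linen-coloured thread 53 mm across between them. About 70 g. Origin at the centre of its underside, z up.
- slicker: Wooden edge slicker: a brown hardwood bar with dark cross grooves, 100 (x) x 26 (y) x 20 (z) mm, lying flat on the table, roughly crosswise to the robot. About 50 g. Origin at the centre of its underside, x along its length, z up.
- small_anvil: The smaller of two round steel snap-setting anvils, 30 mm across, 24 mm high, with a dished ring on its upper face. About 130 g. Origin at the centre of its underside, z up.
- rivet_jar: Small clear jar of brass rivets with a metal screw lid, closed and standing: 40 mm across, 44 mm high with the lid. About 90 g. Origin at the centre of its underside, z up.
- large_anvil: The larger round steel anvil, 46 mm across, 24 mm high, about 310 g; not for the kits. Origin at the centre of its underside.
- buckle: Brass strap buckle lying flat, a frame 50 x 42 mm, 6 mm thick; loose, not for the kits. Origin at the centre of its underside.
- glue_pot: White glue pot with a blue lid and a brown label, 50 mm across, 58 mm high, about 130 g; loose, not for the kits. Origin at the centre of its underside.
There are look-alikes about, which are no part of the job. Leave any purple or turquoise look-alike of the tall_spool alone. There is more than one size of the rivet_jar; the job needs the smaller.

How it is judged:
By the outcome, as a careful person would: the job done as asked, in the order asked, and still so for the second after the job is handed in, with the robot touching nothing.
It also fails if it takes over 115 s, if anything falls off the work surface, if the arm or the gripper's body presses on something with over 40 N, if the wrist force passes 120 N, or if a joint passes its speed limit or range.

## Working session

There is one attempt and no reset: what is moved stays moved. The work goes in short steps, each a Python script; the robot and the scene stay as the last script left them, time stands still between calls to the robot, and variables do not carry over. Pictures are saved under pics/ and viewed, and the job is handed in when it is done.

```bash
mkdir -p pics; ls; python3 - <<'E'
from rig import env, eoat, ik, observe, vision
import cv2
for n in ["scene","side","wrist"]:
    im=vision.get_image(n); cv2.imwrite(f"pics/{n}0.png",im[:,:,::-1])
    m=vision.camera_model(n); print(n,m)
o=observe();print(o); print(env.tcp_to_grasp)
E
```

```text
pics
scene {'intrinsics': array([[494.68180785,   0.        , 279.35388967],
       [  0.        , 494.68180785, 194.32239789],
       [  0.        ,   0.        ,   1.        ]]), 'D': array([-0.17050287,  0.        ,  0.        ,  0.        ,  0.        ]), 'rvec': array([ 1.20254112,  2.2208898 , -1.02931094]), 'tvec': array([ 0.32327449, -0.29226546,  1.33260571])}
side {'intrinsics': array([[441.03124456,   0.        , 268.53361296],
       [  0.        , 441.03124456, 210.90614716],
       [  0.        ,   0.        ,   1.        ]]), 'D': array([-0.05237625,  0.        ,  0.        ,  0.        ,  0.        ]), 'rvec': array([ 0.45069776, -2.54222338,  1.49393308]), 'tvec': array([0.56798388, 0.13901477, 0.73402744])}
wrist {'intrinsics': array([[366.73327381,   0.        , 279.31881951],
       [  0.        , 366.73327381, 212.77114473],
       [  0.        ,   0.        ,   1.        ]]), 'D': array([-0.01037657,  0.        ,  0.        ,  0.        ,  0.        ]), 'rvec': array([-2.43225275,  1.51328448,  0.2425605 ]), 'tvec': array([-0.52390668, -0.04166396,  0.3810975 ])}
{'time_s': 0.15, 'qpos': array([-1.18429329e+00,  5.26574249e-02,  1.40143935e+00, -2.55523402e-05,
        1.68855755e+00, -7.03206038e-02]), 'joint_vel': array([-4.01151499e-05, -2.31323629e-03, -4.94099996e-03,  1.37594699e-03,
       -3.10038058e-04,  1.74675445e-03]), 'effort': array([ 1.02121288e-03, -3.81950247e+01, -3.60422194e+01, -4.68589485e-05,
        4.67108621e-03,  2.41962866e-06]), 'eef_pos': array([ 0.23150637, -0.4709779 ,  0.23071036]), 'orientation': array([-0.16017771,  0.68911067, -0.68837214,  0.1600418 ]), 'force': array([0.02741716, 1.1676179 , 0.66102236]), 'wrist_torque': array([0.01499121, 0.02372918, 0.01005476]), 'finger_gap': 0.08529898146348425}
0.0187
```

View pics/scene0.png

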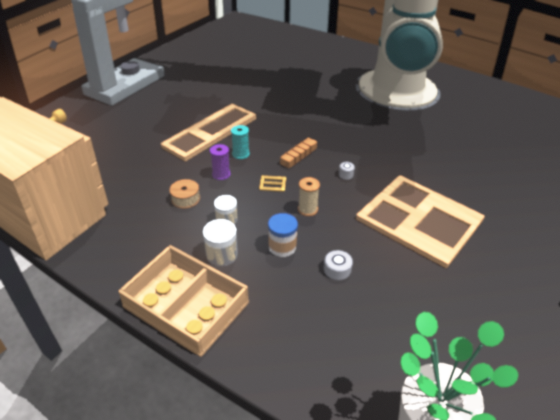

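View pics/side0.png

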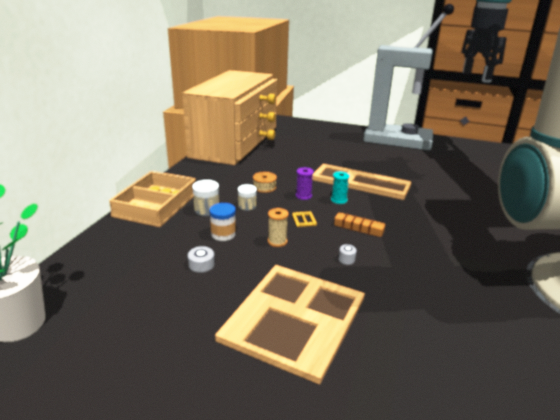

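View pics/wrist0.png

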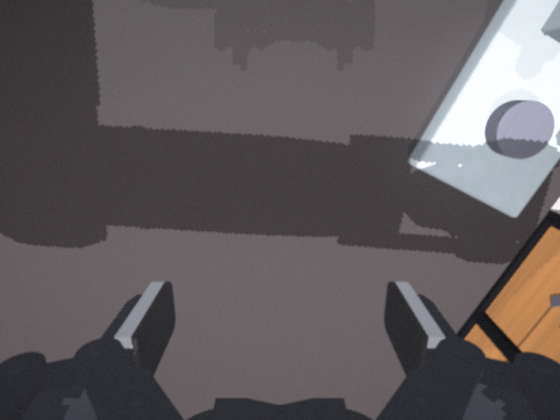

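Scene view: tall spool (309,196), purple and turquoise look-alikes (220,162) and (240,142), squat spool (185,194), slicker (299,152), small anvil (347,170), large anvil (338,264), buckle (273,183). There are two jars at (226,210) and (221,243), and the first looks smaller. The glue pot is at (283,235), the long tray at (210,131) and the wide tray at (421,217).

```bash
cat > h.py <<'E'
from rig import env, eoat, ik, observe, vision
import cv2, numpy as np
from scipy.spatial.transform import Rotation as R
def ray(m,px,z):
    px=np.asarray(px,float).reshape(-1,1,2)
    u=cv2.undistortPoints(px,m["intrinsics"],m["D"]).reshape(-1,2)
    Rm=cv2.Rodrigues(m["rvec"])[0]; t=np.asarray(m["tvec"]).ravel()
    c=-Rm.T@t; d=np.c_[u,np.ones(len(u))]@Rm
    return c+d*((z-c[2])/d[:,2])[:,None]
def proj(m,P):
    return cv2.projectPoints(np.asarray(P,float).reshape(-1,1,3),m["rvec"],m["tvec"],m["intrinsics"],m["D"])[0].reshape(-1,2)
def down(yaw):
    "tool y points down; jaw axis z at angle yaw in the xy plane"
    z=np.array([np.cos(yaw),np.sin(yaw),0]); y=np.array([0,0,-1.]); x=np.cross(y,z)
    return R.from_matrix(np.c_[x,y,z]).as_quat()
def snap(n,f):
    m=vision.camera_model(n); im=vision.get_image(n); cv2.imwrite(f"pics/{f}.png",im[:,:,::-1]); return m,im[:,:,::-1].copy()
E
python3 - <<'E'
from h import *
m=vision.camera_model("scene"); s=vision.camera_model("side")
for n,p,q,z in [("tall",(309,184),(278,213),.064),("squat",(185,188),(265,178),.028),("slick",(299,151),(360,222),.02),("sanv",(347,168),(348,249),.024),("jarS",(226,203),(247,190),.044),("jarL",(220,230),(206,187),.06),("glue",(283,224),(223,211),.058),("lanv",(338,260),(201,255),.024),("buckle",(273,183),(305,219),.006),("purple",(220,150),(305,172),.064),("turq",(240,131),(341,175),.064),("ltray",(210,131),(361,180),.012),("wtray",(421,217),(293,316),.012)]:
    print(n,ray(m,p,z).round(3)[0,:2],ray(s,q,z).round(3)[0,:2])
q=R.from_quat(observe()["orientation"]).as_matrix();print(q.round(2))
w=vision.camera_model("wrist");Rm=cv2.Rodrigues(w["rvec"])[0];c=-Rm.T@w["tvec"];print(c,Rm.round(2), q.T@(c-observe()["eef_pos"]))
a=cv2.imread("pics/scene0.png")[185:275,190:310];cv2.imwrite("pics/jars.png",cv2.resize(a,None,fx=6,fy=6,interpolation=cv2.INTER_CUBIC))
E
```

```text
tall [0.57  0.048] [0.569 0.047]
squat [ 0.673 -0.167] [ 0.67  -0.163]
slick [ 0.436 -0.053] [ 0.426 -0.052]
sanv [0.438 0.063] [0.43  0.059]
jarS [ 0.678 -0.062] [ 0.674 -0.059]
jarL [ 0.752 -0.016] [ 0.747 -0.011]
glue [0.681 0.062] [0.672 0.067]
lanv [0.673 0.166] [0.669 0.17 ]
buckle [ 0.544 -0.049] [ 0.539 -0.047]
purple [ 0.575 -0.155] [ 0.571 -0.153]
turq [ 0.496 -0.163] [ 0.492 -0.167]
ltray [ 0.47  -0.271] [ 0.458 -0.271]
wtray [0.481 0.243] [0.476 0.248]
[[-0.9  -0.    0.44]
 [-0.44  0.   -0.9 ]
 [-0.   -1.   -0.  ]]
[ 0.30217845 -0.4358152   0.37443651] [[ 0.44 -0.9  -0.  ]
 [-0.85 -0.42  0.31]
 [-0.28 -0.14 -0.95]] [-0.07894257 -0.14372177 -0.00053632]
```

View pics/jars.png

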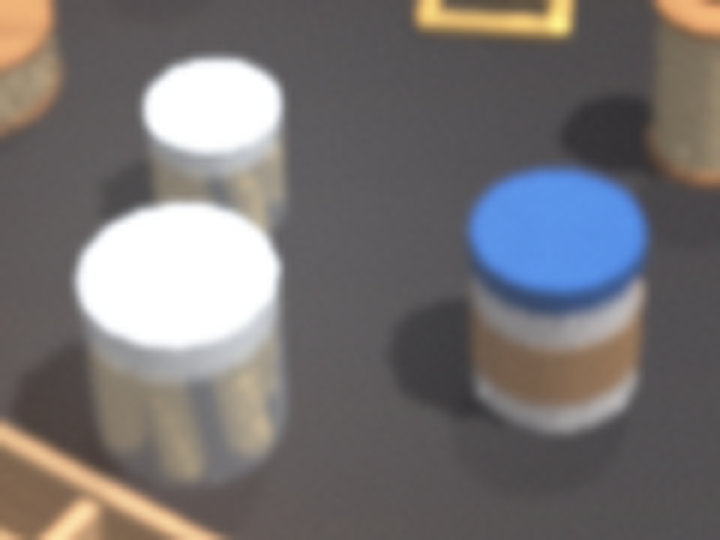

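Two jars: (226,203) has a lid about 23 px wide, roughly 40 mm, and (220,230) about 34 px, roughly 56 mm. The rear-left one at (226,203) is therefore the smaller and the one needed. Next come closer wrist views for precise poses.

```bash
python3 - <<'E'
from h import *
import json
for i,(p,yaw) in enumerate([((.53,-.20,.27),-np.pi/2),((.53,.14,.27),-np.pi/2)]):
    print(ik(p,down(yaw)))
    env.movep(p,down(yaw)); env.hold(.3)
    m,im=snap("wrist",f"w{i+1}")
    json.dump({k:np.asarray(v).tolist() for k,v in m.items()},open(f"w{i+1}.json","w"))
    print(observe()["time_s"])
E
```

```text
[-4.26022000e-01  1.64516164e-01  1.20359564e+00 -4.44089210e-16
  1.77348085e+00  1.14477433e+00]
2.0
[ 1.90887478e-01  1.12116524e-01  1.26101882e+00 -4.44089210e-16
  1.76845731e+00  1.76168380e+00]
3.6333
```

View pics/w1.png

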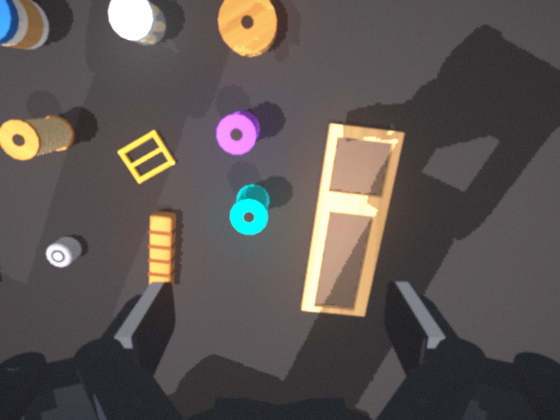

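View pics/w2.png

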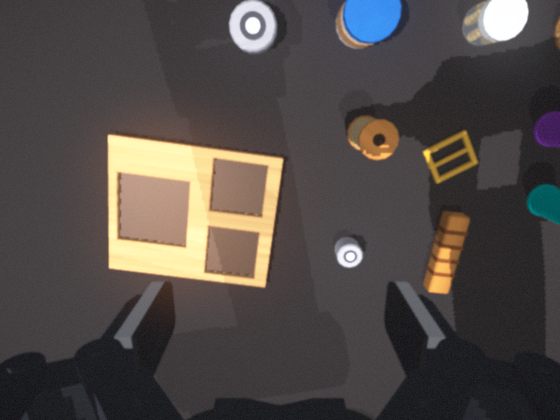

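w1 shows the long tray (square pocket end at the top, (365,160)), the slicker (162,250), the tall spool (20,140) and the squat spool (247,23). w2 shows the wide tray (195,210), the tall spool top (380,139), the small anvil (349,252), the slicker (447,252) and the small jar's lid (503,18). Next I back-project masks onto the known heights.

```bash
cat > meas.py <<'E'
from h import *
import json
def load(i):
    m={k:np.array(v) for k,v in json.load(open(f"w{i}.json")).items()}
    return m,cv2.imread(f"pics/w{i}.png")
def comp(mask,roi):
    x0,y0,x1,y1=roi; k=np.zeros_like(mask); k[y0:y1,x0:x1]=mask[y0:y1,x0:x1]
    k=cv2.morphologyEx(k,cv2.MORPH_OPEN,np.ones((3,3),np.uint8))
    c,_=cv2.findContours(k,cv2.RETR_EXTERNAL,cv2.CHAIN_APPROX_NONE)
    return max(c,key=cv2.contourArea)
def rect(m,c,z):
    P=ray(m,c.reshape(-1,2),z)[:,:2]
    (cx,cy),(w,h),a=cv2.minAreaRect((P*1000).astype(np.float32)); 
    if w<h: w,h,a=h,w,a+90
    return cx,cy,w,h,a
def circ(m,c,z):
    P=ray(m,c.reshape(-1,2),z)[:,:2]
    (cx,cy),(w,h),a=cv2.fitEllipse((P*1000).astype(np.float32)); (ex,ey),r=cv2.minEnclosingCircle((P*1000).astype(np.float32))
    return cx,cy,w,h,a,ex,ey,2*r
E
python3 - <<'E'
from meas import *
np.set_printoptions(precision=1,suppress=True)
for i,roi,rois in [(1,(290,110,420,330),(135,200,185,290)),(2,(95,120,295,300),(415,200,475,300))]:
    m,im=load(i); hsv=cv2.cvtColor(im,cv2.COLOR_BGR2HSV)
    wood=((hsv[...,0]>5)&(hsv[...,0]<28)&(hsv[...,1]>70)&(hsv[...,2]>110)).astype(np.uint8)*255
    c=comp(wood,roi); print("tray",i,np.array(rect(m,c,.012)))
    c=comp(wood,rois); print("slick",i,np.array(rect(m,c,.02)))
    cv2.imwrite(f"pics/m{i}.png",wood)
    if i==1: L=[("squat",wood,(205,0,285,60),.028),("tall",wood,(0,115,42,165),.064)]
    else:
        gray=((hsv[...,1]<60)&(hsv[...,2]>110)).astype(np.uint8)*255
        cv2.imwrite("pics/g2.png",gray)
        L=[("tall",wood,(355,115,405,165),.064),("anvil",gray,(330,230,370,275),.024),("jar",((hsv[...,2]>235)*255).astype(np.uint8),(475,0,535,50),.044)]
    for n,mk,r,z in L: print(n,np.array(circ(m,comp(mk,r),z)))
    # pockets: dark contours inside tray
    x0,y0,x1,y1=roi; sub=np.zeros_like(wood); sub[y0:y1,x0:x1]=255-wood[y0:y1,x0:x1]
    cs,h=cv2.findContours(sub,cv2.RETR_LIST,cv2.CHAIN_APPROX_NONE)
    for c in cs:
        if 800<cv2.contourArea(c)<10000: print(" pocket",np.array(rect(m,c,.010)))
E
python3 - <<'E'
import cv2,numpy as np
a=[cv2.imread(f"pics/{n}.png") for n in("m1","m2")]
cv2.imwrite("pics/mm.png",cv2.resize(np.hstack(a),(800,300)))
E
```

```text
tray 1 [ 458.  -286.3  233.2   72.6  173.4]
slick 1 [435.3 -61.6  93.5  31.3 172.9]
squat [ 669.2 -169.9   51.9   58.4  174.1  671.2 -169.6   59.6]
tall [568.3  43.7  37.9  47.1  34.3 570.3  42.1  51.9]
 pocket [ 458.5 -275.4  230.9   67.2  173.4]
tray 2 [474.1 241.6 193.4 165.4  82.2]
slick 2 [416.4 -53.4  78.7  34.  174.3]
tall [568.4  49.   36.8  46.  145.5 569.5  50.7  48.9]
anvil [431.1  59.8  29.3  37.3 131.7 432.6  60.4  39. ]
jar [674.2 -65.4  34.   40.1   2.  676.1 -65.5  39.8]
```

View pics/mm.png

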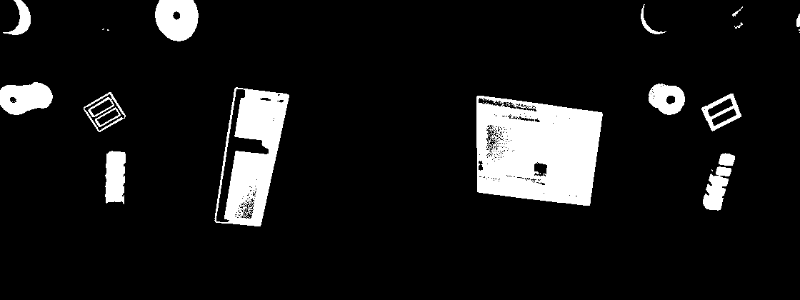

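The long tray and slicker masks were poor because of blown highlights and finger occlusion. I'll redo them with a brightness and value mask, and fit convex hulls.

```bash
python3 - <<'E'
from meas import *
np.set_printoptions(precision=1,suppress=True)
out=[]
def hull(b,roi):
    x0,y0,x1,y1=roi; k=np.zeros_like(b); k[y0:y1,x0:x1]=b[y0:y1,x0:x1]
    k=cv2.morphologyEx(k,cv2.MORPH_OPEN,np.ones((3,3),np.uint8))
    c=np.vstack([c for c in cv2.findContours(k,cv2.RETR_EXTERNAL,cv2.CHAIN_APPROX_NONE)[0] if cv2.contourArea(c)>15])
    return cv2.convexHull(c)
for i,roi in [(1,(290,110,420,330)),(2,(95,120,295,300))]:
    m,im=load(i); hsv=cv2.cvtColor(im,cv2.COLOR_BGR2HSV)
    v=(hsv[...,2]>150).astype(np.uint8)*255
    h=hull(v,roi); print("tray",i,np.array(rect(m,h,.012)))
    q=cv2.approxPolyDP(h,6,True); print(q.reshape(-1,2).tolist(), (ray(m,q.reshape(-1,2),.012)*1000)[:,:2])
    # inner: dark pockets
    x0,y0,x1,y1=roi; mask=np.zeros_like(v); cv2.fillConvexPoly(mask,h,255); mask=cv2.erode(mask,np.ones((9,9)))
    d=((hsv[...,2]<150)&(mask>0)).astype(np.uint8)*255; d=cv2.morphologyEx(d,cv2.MORPH_OPEN,np.ones((5,5)))
    for c in cv2.findContours(d,cv2.RETR_EXTERNAL,cv2.CHAIN_APPROX_NONE)[0]:
        if cv2.contourArea(c)>500: print("  pocket",np.array(rect(m,c,.010)))
    cv2.drawContours(im,[h],-1,(0,255,0),1)
    sroi=(140,200,185,284) if i==1 else (415,200,475,300)
    hh=hull(((hsv[...,2]>110)&(hsv[...,1]>100)).astype(np.uint8)*255,sroi); print("slick",np.array(rect(m,hh,.02))); 
    q=cv2.approxPolyDP(hh,4,True);print((ray(m,q.reshape(-1,2),.02)*1000)[:,:2].tolist(),q.reshape(-1,2).tolist())
    cv2.drawContours(im,[hh],-1,(0,255,0),1)
    out.append(im[100:330])
m,im=load(2)
sc=cv2.resize(im[190:310,400:490],None,fx=4.4,fy=4.4);
cv2.imwrite("pics/chk.png",cv2.resize(np.vstack(out),(700,575)))
E
```

```text
tray 1 [ 458.3 -280.2  233.9   83.   173.3]
[[330, 123], [403, 133], [364, 315], [301, 310]] [[ 578.1 -254.4]
 [ 567.7 -333.5]
 [ 340.8 -307.7]
 [ 348.1 -227.6]]
  pocket [ 402.7 -281.   102.4   36.5  173.1]
slick [436.  -62.2  91.9  30.8 173.6]
[[479.64054159950973, -81.11305943988499], [392.10784465861826, -72.02427170107687], [392.0601031723046, -41.798641645657135], [476.0588062314427, -52.36932129894911]] [[174, 213], [173, 282], [148, 282], [149, 216]]
tray 2 [474.3 241.6 192.5 163.2  82.2]
[[108, 134], [282, 158], [265, 286], [109, 268]] [[567.3 324.6]
 [541.1 136.7]
 [382.7 157.3]
 [407.2 346.7]]
  pocket [425.8 191.6  58.3  45.7 173. ]
  pocket [504.6 174.5  58.6  33.4 172.3]
slick [427.9 -54.7 101.4  34.  174. ]
[[474.0258521845554, -74.99217226578128], [378.731296904801, -65.83599089173802], [378.7860860680048, -42.60039345609168], [396.51314889727684, -34.29963145392734], [442.05919412708886, -40.36014840042035], [476.4345629585244, -52.937986602667216]] [[468, 218], [448, 292], [429, 292], [424, 279], [434, 244], [449, 216]]
```

View pics/chk.png

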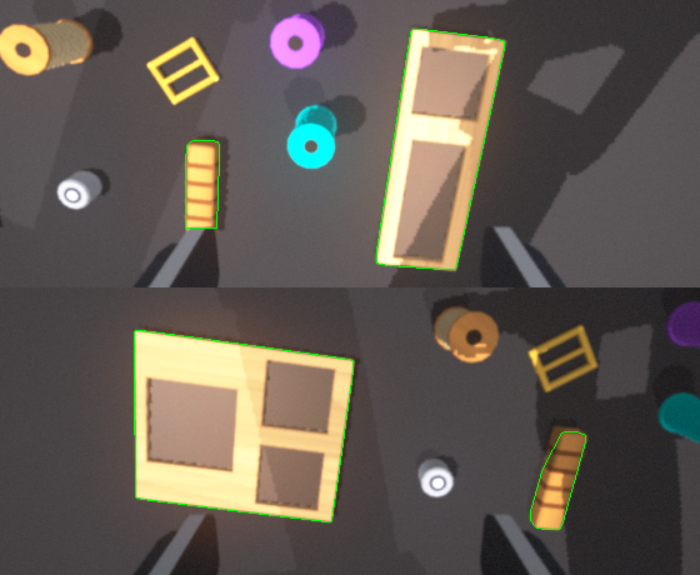

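```bash
python3 - <<'E'
from meas import *
np.set_printoptions(precision=1,suppress=True)
for n,i,p,z in [("tall",1,(20,141),.064),("tall",2,(380,139.5),.064),("squat",1,(247.5,23),.028),("anvil",1,(58,256),.024),("anvil",2,(349.5,257),.024),("jar",1,(130,16),.044),("jar",2,(504,17),.044)]:
    m,_=load(i); print(n,i,ray(m,p,z)[0]*1000)
ims=[]
m,im=load(2)
c=np.array([.474,.2416]);a=np.radians(-7.8);X=np.array([np.cos(a),np.sin(a)]);Y=np.array([-X[1],X[0]])
for px,py,s in [(0,.045,.04),(-.04,-.05,.03),(.04,-.05,.03)]:
    P=[np.r_[c+X*(px+s*u)+Y*(py+s*v),.012] for u,v in [(-1,-1),(1,-1),(1,1),(-1,1)]]
    cv2.polylines(im,[proj(m,P).round().astype(int)],True,(0,255,0),1)
ims.append(cv2.resize(im[110:310,80:360],None,fx=2,fy=2))
m,im=load(1)
c=np.array([.458,-.2804]);a=np.radians(-6.7);X=np.array([np.cos(a),np.sin(a)]);Y=np.array([-X[1],X[0]])
for px,s,t in [(-.045,.0625,.025),(.072,.03,.03)]:
    P=[np.r_[c+X*(px+s*u)+Y*(t*v),.012] for u,v in [(-1,-1),(1,-1),(1,1),(-1,1)]]
    cv2.polylines(im,[proj(m,P).round().astype(int)],True,(0,255,0),1)
a=np.radians(-6.3);X=np.array([np.cos(a),np.sin(a)]);Y=np.array([-X[1],X[0]])
P=[np.r_[np.array([.428,-.0585])+X*.05*u+Y*.013*v,.02] for u,v in [(-1,-1),(1,-1),(1,1),(-1,1)]]
cv2.polylines(im,[proj(m,P).round().astype(int)],True,(0,255,0),1)
ims.append(cv2.resize(im[110:320,130:430],(560,392)))
cv2.imwrite("pics/chk2.png",np.vstack(ims)[:,:560][::1][:, :] if 0 else cv2.resize(np.vstack(ims),(424,600)))
E
```

```text
tall 1 [565.9  45.7  64. ]
tall 2 [567.4  44.7  64. ]
squat 1 [ 672.  -170.1   28. ]
anvil 1 [428.1  58.3  24. ]
anvil 2 [427.5  57.9  24. ]
jar 1 [675.4 -64.9  44. ]
jar 2 [675.2 -64.5  44. ]
```

View pics/chk2.png

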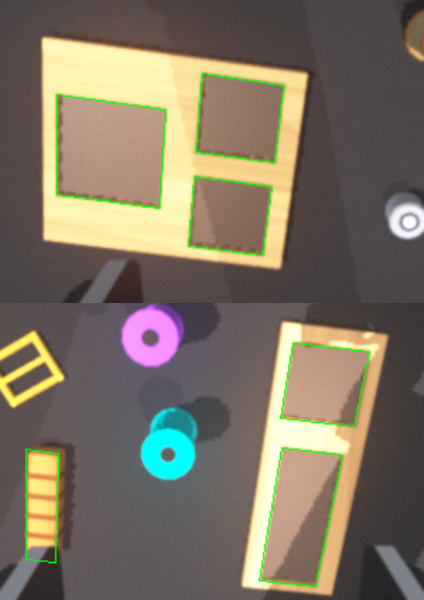

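The projected pockets sit on the image pockets, and every object agrees to about 2 mm across views. Starting with the slicker.

```bash
cat > act.py <<'E'
from h import *
H=.15
def yawnear(yaw):
    # choose the equivalent (mod pi) whose joint solution keeps joint 6 smallest motion
    q=observe()["qpos"]; return yaw
def pick(xy,yaw,zg,opening,sq,h=H):
    Q=down(yaw); eoat.set_gripper(opening)
    env.movep([*xy,h],Q)
    env.move_straight([*xy,zg],velocity=.15)
    eoat.set_gripper(0.0,squeeze=sq)
    g=observe()["finger_gap"]
    env.move_straight([*xy,h],velocity=.25)
    o=observe();print("gap",round(g,4),round(o["finger_gap"],4),"t",o["time_s"])
def place(xy,yaw,zg,rel,h=H):
    Q=down(yaw); env.movep([*xy,h],Q)
    env.move_straight([*xy,zg+.006+.012],velocity=.2); env.hold(.15)
    hit=env.move_straight([*xy,zg+.0045],velocity=.04,until_force=6)
    o=observe();print("hit",hit,o["eef_pos"].round(4),"exp",zg+.006,o["force"].round(1))
    eoat.set_gripper(rel)
    env.move_straight([*xy,h],velocity=.25); print("t",observe()["time_s"])
E
python3 - <<'E'
from act import *
d=np.radians
pick((.428,-.0585),d(-96.3),.006,.06,40)
snap("wrist","s1"); print(observe()["time_s"])
E
```

```text
gap 0.0248 0.0247 t 7.2417
7.2917
```

View pics/s1.png

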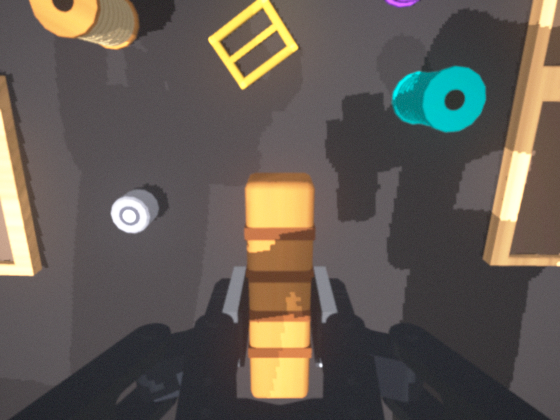

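The slicker is held square and near its middle (pads at about (280,300), bar spanning rows 175–397). Placing it, then picking the tall spool.

```bash
python3 - <<'E'
from act import *
d=np.radians
place((.4133,-.2751),d(-96.7),.006,.042)
snap("wrist","s2")
pick((.567,.0452),d(-96.7),.016,.07,40)
snap("wrist","s3"); print(observe()["time_s"])
E
python3 -c "
import cv2,numpy as np
cv2.imwrite('pics/s23.png',cv2.resize(np.hstack([cv2.imread('pics/s2.png'),cv2.imread('pics/s3.png')]),(800,300)))"
```

```text
hit True [ 0.4137 -0.2754  0.0122] exp 0.012 [ 0.1 -0.   2.9]
t 10.45
gap 0.0335 0.0334 t 14.3583
14.4083
```

View pics/s23.png

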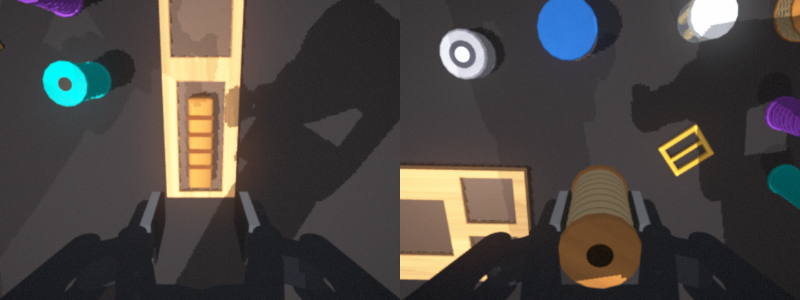

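The slicker lies in the oblong pocket (200,140 in the left half). The tall spool is held upright. Continuing with the placement and the squat spool.

```bash
python3 - <<'E'
from act import *
d=np.radians
place((.5295,-.2888),d(-96.7),.016,.052)
snap("wrist","s4")
pick((.672,-.170),d(-96.7),.003,.08,40)
snap("wrist","s5"); print(observe()["time_s"])
E
python3 -c "
import cv2,numpy as np
cv2.imwrite('pics/s45.png',cv2.resize(np.hstack([cv2.imread('pics/s4.png'),cv2.imread('pics/s5.png')]),(800,300)))"
```

```text
hit True [ 0.5299 -0.2889  0.0222] exp 0.022 [ 1.3 -0.2  1.1]
t 17.875
gap 0.054 0.0539 t 21.325
21.375
```

View pics/s45.png

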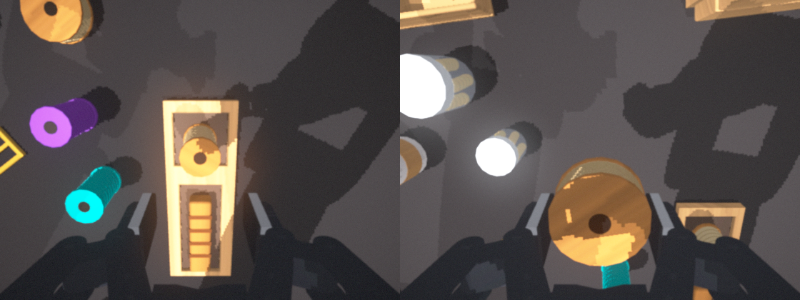

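Tall spool stands in the square pocket (200,150) and the squat spool is held level. Next: place the squat spool, then pick the small anvil. w2 showed two anvils, (349,252) at 30 mm and (253,26) at about 46 mm; the first is the small one.

```bash
python3 - <<'E'
from act import *
d=np.radians
place((.4799,.2864),d(-97.8),.003,.068)
snap("wrist","s6")
pick((.428,.0582),d(-97.8),.006,.06,40)
snap("wrist","s7"); print(observe()["time_s"])
E
python3 -c "
import cv2,numpy as np
cv2.imwrite('pics/s67.png',cv2.resize(np.hstack([cv2.imread('pics/s6.png'),cv2.imread('pics/s7.png')]),(800,300)))"
```

```text
hit True [0.4801 0.2866 0.0085] exp 0.009000000000000001 [0.1 0.1 0.3]
t 25.475
gap 0.0278 0.028 t 28.925
28.975
```

View pics/s67.png

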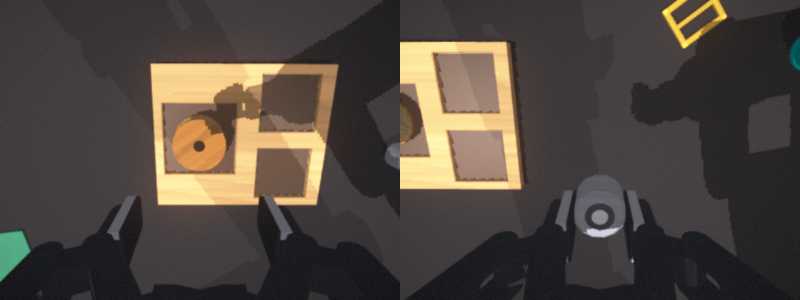

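Squat spool seated in the large pocket (200,145) and the anvil is held upright. Anvil goes in the near small pocket, then I pick the small jar.

```bash
python3 - <<'E'
from act import *
d=np.radians
place((.4275,.1973),d(-97.8),.006,.046)
snap("wrist","s8")
pick((.6753,-.0647),d(-55),.010,.065,35)
snap("wrist","s9"); print(observe()["time_s"])
E
python3 -c "
import cv2,numpy as np
cv2.imwrite('pics/s89.png',cv2.resize(np.hstack([cv2.imread('pics/s8.png'),cv2.imread('pics/s9.png')]),(800,300)))"
```

```text
hit True [0.4281 0.1976 0.0126] exp 0.012 [-0.8 -0.7  4.8]
t 31.8833
gap 0.0392 0.0391 t 35.7417
35.7917
```

View pics/s89.png

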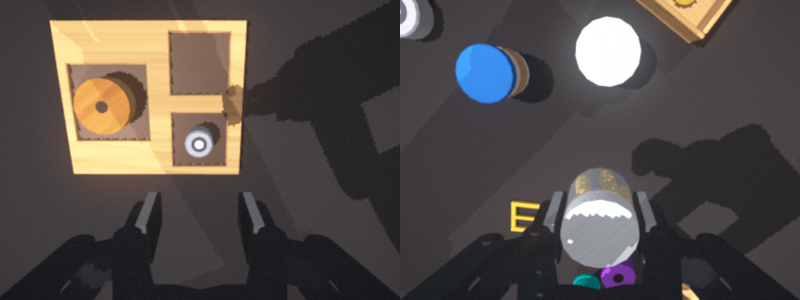

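The jar reads 39 mm at the pads, so it is the smaller one, and it is upright. Placing it in the far small pocket, then checking from above and with the fixed cameras.

```bash
python3 - <<'E'
from act import *
import json
d=np.radians
place((.5071,.1866),d(-97.8),.010,.054)
env.movep([.53,.14,.27],down(-np.pi/2)); env.hold(.3)
for n,f in (("wrist","w3"),("scene","f_scene"),("side","f_side")):
    m,_=snap(n,f)
    json.dump({k:np.asarray(v).tolist() for k,v in m.items()},open(f"{f}.json","w"))
env.movep([.53,-.20,.27],down(-np.pi/2)); env.hold(.3)
m,_=snap("wrist","w4"); json.dump({k:np.asarray(v).tolist() for k,v in m.items()},open("w4.json","w"))
print(observe()["time_s"])
a=[cv2.imread(f"pics/{n}.png") for n in("w3","w4","f_scene","f_side")]
cv2.imwrite("pics/fin.png",cv2.resize(np.vstack([np.hstack(a[:2]),np.hstack(a[2:])]),(800,600)))
E
```

```text
hit True [0.5076 0.1869 0.0168] exp 0.016 [0.7 0.5 1.3]
t 39.1667
41.8333
```

View pics/fin.png

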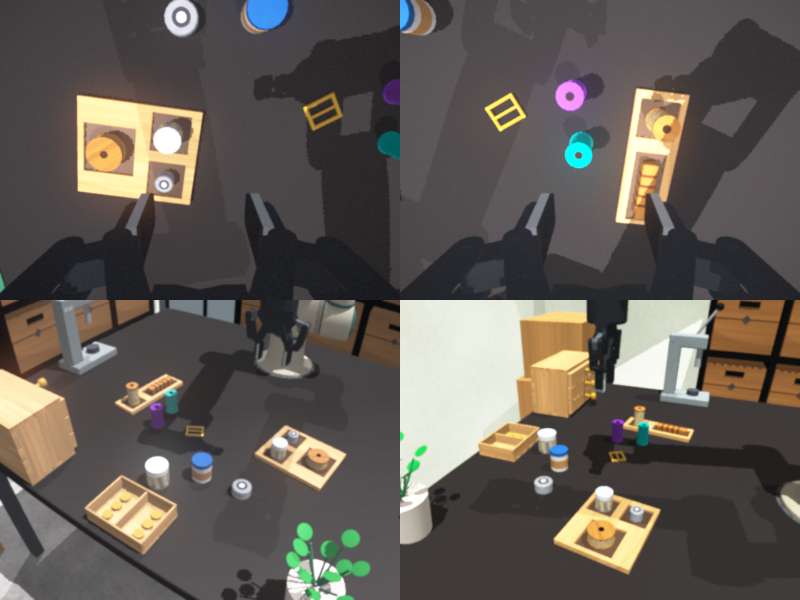

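All five appear in their pockets. One enlarged check with projected pocket-floor outlines and expected footprints.

```bash
python3 - <<'E'
from meas import *
def draw(m,im,c,deg,pk):
    a=np.radians(deg);X=np.array([np.cos(a),np.sin(a)]);Y=np.array([-X[1],X[0]])
    for px,py,s,t in pk:
        P=[np.r_[np.array(c)+X*(px+s*u)+Y*(py+t*v),.012] for u,v in [(-1,-1),(1,-1),(1,1),(-1,1)]]
        cv2.polylines(im,[proj(m,P).round().astype(int)],True,(0,255,0),1)
def ring(m,im,p,r,z):
    t=np.linspace(0,6.283,40); cv2.polylines(im,[proj(m,np.c_[p[0]+r*np.cos(t),p[1]+r*np.sin(t),z+0*t]).round().astype(int)],True,(255,0,255),1)
m,im=load(3); 
ring(m,im,(.4799,.2864),.028,.034);ring(m,im,(.4275,.1973),.015,.030);ring(m,im,(.5071,.1866),.020,.050)
A=cv2.resize(im[110:310,90:310],(440,400),interpolation=cv2.INTER_CUBIC)
m,im=load(4); ring(m,im,(.5295,-.2888),.019,.070)
draw(m,im,(.4133,-.2751),-6.7,[(0,0,.0625,.025)])
B=cv2.resize(im[110:330,290:430],(255,400),interpolation=cv2.INTER_CUBIC)
cv2.imwrite("pics/fin2.png",np.hstack([A,B]))
E
```

```text
(no output)
```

View pics/fin2.png

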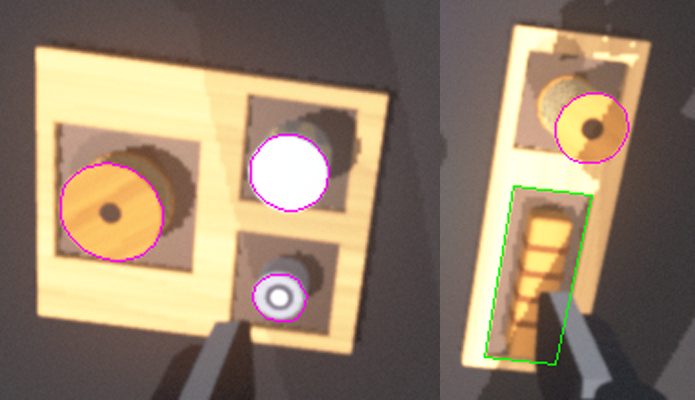

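The tops match the circles predicted for pieces sitting on the pocket floors, and the slicker is within its pocket. Handing in.

```bash
python3 - <<'E'
from h import *
env.hand_in(); print(observe()["time_s"])
E
```

```text
the job is handed in; nothing more can be done
the job is handed in; nothing more can be done
```

Both kits are made up and handed in at about 42 s on the robot's clock, well under the 115 s limit. No check failed.

- **Strap kit (first):** the slicker lies flat in the oblong pocket and the tall spool stands upright in the square pocket.
- **Pouch kit:** the squat spool is in the large pocket. The small anvil is in the near small pocket and the smaller rivet jar, 39 mm at the pads, is in the far one.

**Last checks:**
- **Seating:** each piece touched down within 1 mm of the height expected for the pocket floor.
- **Final pictures:** the four round tops match the circles predicted for upright pieces on their floors. A finger hid part of the slicker in the last view, but the picture taken just after it was placed showed it fully inside the pocket.
- **Left alone:** in the final pictures the large anvil, buckle, glue pot, large jar and both look-alike spools appear where they started. I judged that by eye and did not re-measure it.

The first colour masks for the long tray and slicker were unreliable because of glare and finger occlusion. I re-measured both before moving anything.

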